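# Close the shutter and seat the filter cell on a field photometer

## Robot

A 6-joint arm with a two-finger parallel gripper is mounted at the origin on the work surface. World frame = base frame: x ahead of the robot, y to its left, z up, the work surface at z = 0. Lengths are in mm, angles in degrees, forces in N, time in s.
With the tool pointing down it reaches from about 275 to 850 mm from the base axis. Payload 5.2 kg.
Tool frame: the origin (TCP) lies between the finger pads; the fingertips stand arm.finger_overhang ahead of it and the grasp point (between the pads) lies 3 mm ahead of it (arm.finger_overhang is the distance from the TCP to the fingertips, in mm); x points along the fingers, y is the direction in which the jaws open and shut, and the axes are right-handed (so a half turn about x gives the same grasp; the last joint's range is limited). The gripper opens to 85 mm and grips with 20 to 120 N. Pads are 22 mm wide; open, the fingers measure 114 mm over their backs; the gripper's body (76 mm by 85 mm) begins 54 mm behind the grasp point. The pads swing forward as they close: fully open they stand 13 mm farther back than shut.
Start: joints at [-83.984, 14.817, 87.949, -0, 77.235, -11.62], TCP at [166.65, -524.149, 231.01] pointing down, gripper open.
Joint ranges: [-179.93, 179.93], [-52.35, 119.4], [10.71, 147.94], [-69.91, 249.91], [12.55, 155.21], [-178.61, 178.61]. Speed limits (degrees/s): [147.25, 147.25, 180, 180, 180, 180].

## Interface

Orientations are given as a 3x3 rotation matrix whose columns are the frame's x, y, z axes.
In Python, from workcell import read_state, optics, arm gives the robot as it stands.
- The arm moves only by the tool servo_tool, never from a script. Its argument "commands" is a list of rows, each an object with "grip": the finger opening in mm, from 0 to 85.4; "slide": the shift along the world's x, y, z in mm, a list of three; "yaw": the turn about the world's z in degrees. In form: [{"grip": grip, "slide": [dx, dy, dz], "yaw": yaw}, ...]. A call has 1 to 5 rows; each row is the pose to reach, as a shift and turn from the pose measured when the call began; what a row does not reach only later rows make up. A row lasts 1/10 s, in which the tool goes at most 50 mm and 8.59 degrees, less where a joint would pass 70% of its speed; a pose out of reach is approached as far as the arm can. A call with a gripper value outside its range is refused whole. The fingers move at their own pace and stop on an object; "squeeze" is the grip in N (left out, the last holds). Time passes only in rows, so rows that repeat a pose let the fingers close. It gives the time, the measured TCP pose, the force and the opening at its end, in the units of the state.
- read_state(): the state, without advancing time (a new reading comes with each control period).
- optics.camera(name): name is "side" or "top" or "wrist"; returns the picture (384x512x3 uint8, red, green, blue); there is no depth.
- optics.camera_model(name): a dict with "vertical_fov" (degrees; the focal length in pixels is half the picture's height over the tangent of half this angle, whatever the lens; pixels are square), "cx", "cy" (the principal point, pixels), "position" and "orientation" of the camera in the world; the wrist camera has in their place "tool_from_camera" (4x4, takes a point from camera to tool coordinates, whose origin is the TCP and whose axes are the tool frame's). Camera axes: x right, y up, looking along -z (the intrinsics and any distortion apply to the point x, -y, -z); pixel columns grow to the right and rows downward; lengths in mm; the calibration is good to about 2 mm. A picture is of the moment at which its call begins: read the wrist's pose just before it. camera_model takes no time and is no camera call.
- arm.job_done(): hands the job in, once; it reports no verdict.
The state is a dict: "t": time; "qpos": joint angles; "joint_vel": joint speeds; "joint_efforts": joint torques, N m; "eef_pos": TCP position; "orientation": TCP orientation; "force": force on the tool from outside, world axes, zero at the start; "moment": the same for the moment, N m; "opening": finger opening in mm.
Only numpy, scipy, OpenCV 4.12 (cv2) and the standard library are available. Lean on these libraries where they do the work, as an engineer would, in place of code of your own. Each camera call takes 0.05 s, during which the arm holds its last target.

## Task

Get the photometer on the food-testing table ready for its dark reading: first slide the orange shutter grip away from the robot to its end stop, then turn the knurled filter cell on its mount until its hidden keyways drop over the pins, and push it fully home against its spring. Finish while still holding the cell down: the spring lifts it if you let go, so do not release it, and the shutter must still be closed. Leave the other things on the table and on the photometer standing where they are.

Things in the scene. Friction and masses are not known exactly. Their poses are not given: they have to be found in the camera images.
- meter: Photometer: fixed low grey instrument with a teal band, 220 mm (its x) by 280 mm (its y), flat deck 65 mm above the table. Origin: centre of its underside; z up, x away from the robot. Dark screen and three flat buttons along the deck's edge facing the robot. Seen from the robot the shutter track is on the left (centre x 0, y +75 mm), the filter mount on the right (x +20, y -65 mm).
- shutter (a joint): Travel in m of the orange shutter grip along its track, in the meter's +x direction (away from the robot): 0 at the near end, 0.070 at the far end stop, which is 'closed'. It starts at 0 to 0.025. It stays where it is left; moving it takes about 2 N. Closed counts from 0.067 up.
- shutter_top (a point): Centre of the top of the orange shutter grip, 54.5 mm above the deck. The grip is an upright block 20 mm along its travel (meter x), 28 mm across it, 40 mm tall, on an aluminium track 14 mm high, 40 mm wide, 120 mm long. Its y axis is the meter's +x (the closing direction), z up.
- mount (a point): Centre of the mount's shoulder, on the filter cell's axis; fixed, 71 mm above the table, 6 mm above the deck; axes as the meter's. Aluminium disc 62 mm across; from it, hidden in the cell, rises a post 30 mm in diameter with three pins at 120 degrees, their tops 12 mm above the shoulder. Fully home, the cell's underside lies on the shoulder (origin at this point; home counts within 2.5 mm).
- collar: The filter cell: loose dark knurled collar, 50 mm diameter, 46 mm tall, 0.12 to 0.2 kg, closed on top. Origin: centre of its underside, z up. It starts over the post, resting on the pins, underside 12 mm above the shoulder. Three hidden keyways inside; its yaw does not tell where. From the start they align after 28 to 69 degrees CLOCKWISE seen from above, passing within 9 degrees either way.
- collar_top (a point): Centre of the cell's top (black cap, teal ring, glass), 46 mm above its underside. Once aligned the cell sinks: the first 4 mm free under its own weight, then a spring resists, 3 N growing to 9 N over the last 8 mm; let go, it rises about 8 mm. Sunk, it turns only some 9 degrees either way. Grip across the diameter, from above, 30 to 42 mm above its underside: fingers then clear the deck.
- vial: Small amber vial with white cap, 24 mm across, 42 mm tall, standing on the photometer's deck towards its far edge; leave alone. Origin: centre of its underside.
- dropper: White dropper bottle with orange cap, 32 mm across, 66 mm tall, on the table to the right of the photometer; leave alone. Origin: centre of its underside.
- carton: White reagent carton with purple band, 80 by 140 mm, 110 mm tall; leave alone. Origin: centre of its underside. (Also on the table, fixed and not listed: two teal test-tube racks 25 mm or more behind the photometer, up to 125 mm tall, and cartons, a tub and a board along the sides.)
- wash_bottle: White wash bottle with blue cap and bent blue spout, 72 mm across, 190 mm tall; leave alone. Origin: centre of its underside.
- beaker: Glass beaker with amber beads, 68 mm across, 75 mm tall; leave alone. Origin: centre of its underside.

How it is judged (in metres and radians):
On the way, in this order (a step that is already met when the one before it is completed fails the run):
1. the shutter grip is at its far end stop (value of joint shutter above 0.067 m), for 0.2 s.
2. the filter cell has dropped over the pins and is pushed home on its mount (z of collar in the frame of mount below 0.0025 m and horizontal distance between collar and mount below 0.004 m and angle between collar's own z axis and vertical below 0.08 rad), for 0.2 s.
At the end, for the whole second after the job is handed in: The shutter is closed (joint at least 0.067), the collar is home (underside within 2.5 mm of the shoulder, within 4 mm of the mount's axis, upright within 0.08 rad), still, and the robot is still in contact with it (more than 1.5 N), holding it down (all of step 2 and value of joint shutter above 0.067 m and contact force between any of the fingers, the arm and collar above 1.5 N and linear speed of collar below 0.02 m/s); the arm keeps its last pose, push and grip.
It fails at once if the vial or the dropper bottle is moved more than 20 mm or tipped over (distance of any of vial, dropper from where it was at the start of the episode above 0.02 m or angle between any of vial, dropper's own z axis and vertical above 0.4 rad).
It fails at once if the carton, the wash bottle or the beaker is moved more than 20 mm or tipped over (distance of any of carton, wash_bottle, beaker from where it was at the start of the episode above 0.02 m or angle between any of carton, wash_bottle, beaker's own z axis and vertical above 0.4 rad).
It also fails if it takes over 45 s, if anything falls off the work surface, if the arm or the gripper's body presses on something with over 40 N, if the wrist force passes 120 N, or if a joint passes its speed limit or range.

## Working session

There is one attempt and no reset: what is moved stays moved. The work goes in short steps, Python scripts to look and compute and a tool call to move; the robot and the scene stay as the last step left them, time stands still between calls to the robot, and variables do not carry over. Pictures are saved under pics/ and viewed, and the job is handed in when it is done.

Besides the shell and the picture viewer there is one more tool, called after "Emit:" by a JSON object that holds its "fn" and its "kwargs". servo_tool: Moves the arm, as the interface text tells. Its arguments: {"type":"object","properties":{"commands":{"type":"array"},"squeeze":{"type":"number"}},"required":["commands"]}

```bash
mkdir -p pics; ls; python3 - <<'E'
from workcell import read_state, optics, arm
import cv2
print(read_state()); print(arm.finger_overhang)
for n in ("top","side","wrist"):
    print(n,optics.camera_model(n))
for n in ("top","side"):
    cv2.imwrite(f"pics/{n}0.png",cv2.cvtColor(optics.camera(n),cv2.COLOR_RGB2BGR))
E
```

```text
pics
{'t': 0.0, 'qpos': array([-8.39825642e+01,  1.48594027e+01,  8.80125156e+01, -1.31546361e-04,
        7.72342577e+01, -1.16186737e+01]), 'joint_vel': array([-0.05656997,  0.03746436, -0.09112209,  0.08190568, -0.08286547,
       -0.01739995]), 'joint_efforts': array([-6.73565755e-04, -4.46035838e+01, -2.90563434e+01, -3.57055787e-04,
        1.15489311e-02, -3.84028681e-06]), 'eef_pos': array([ 166.60622012, -523.59480004,  230.16327559]), 'orientation': array([[-1.96491539e-04,  3.02970866e-01, -9.52999798e-01],
       [ 1.84267557e-03, -9.52998089e-01, -3.02970703e-01],
       [-9.99998283e-01, -1.81560063e-03, -3.71020954e-04]]), 'force': array([-0.50422044,  0.45532106, -0.47639992]), 'moment': array([-0.01693484,  0.02816723, -0.04819666]), 'opening': 85.33654072012285}
22.0
top {'vertical_fov': 47.2383223717656, 'cx': 249.24942827189747, 'cy': 189.52328703581105, 'position': array([ 314.0123769 ,    9.66092882, 1439.6028376 ]), 'orientation': array([[ 2.86857650e-02,  9.87359555e-01, -1.55878916e-01],
       [-9.99573569e-01,  2.91861413e-02,  9.21760047e-04],
       [ 5.45961267e-03,  1.55786003e-01,  9.87775741e-01]])}
side {'vertical_fov': 52.92180925920952, 'cx': 249.5489006440459, 'cy': 189.35356106197327, 'position': array([ 343.97470891, -793.39433091,  779.17676916]), 'orientation': array([[ 0.97743038,  0.129624  , -0.16681567],
       [-0.21117475,  0.62163486, -0.75430453],
       [ 0.00592247,  0.77250742,  0.63497812]])}
wrist {'vertical_fov': 59.65525357234475, 'cx': 253.63444623114142, 'cy': 187.83264128380355, 'tool_from_camera': array([[-1.10155090e-04,  3.11472789e-01, -9.50255065e-01,
        -1.43625667e+02],
       [ 9.99999993e-01, -1.41226030e-05, -1.20550682e-04,
         4.19868327e-01],
       [-5.09683322e-05, -9.50255072e-01, -3.11472785e-01,
        -7.96262437e+01],
       [ 0.00000000e+00,  0.00000000e+00,  0.00000000e+00,
         1.00000000e+00]])}
```

View pics/top0.png

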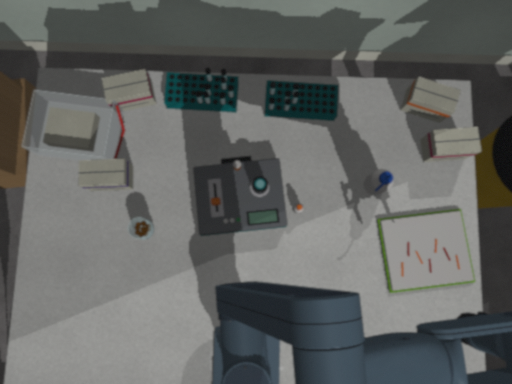

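View pics/side0.png

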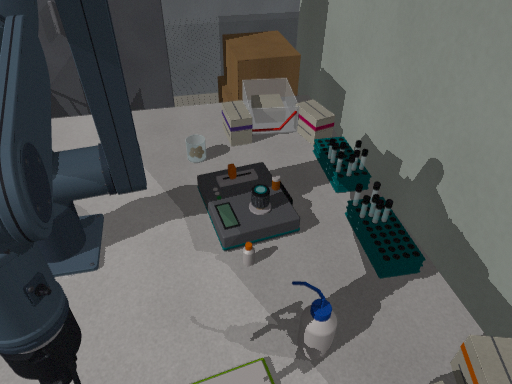

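The top view shows the meter around (240,197), the orange grip at (216,202), the collar at (260,185), the vial at (238,165) and the dropper at (299,208). I'll zoom in for exact pixels.

```bash
cat > h.py <<'E'
import numpy as np, cv2
from workcell import read_state, optics, arm
def model(n):
    m=dict(optics.camera_model(n))
    if n=="wrist":
        s=read_state(); T=m["tool_from_camera"]; R=np.array(s["orientation"])
        m["orientation"]=R@T[:3,:3]; m["position"]=R@T[:3,3]+s["eef_pos"]
    return m
def ray(m,u,v):
    f=192/np.tan(np.radians(m["vertical_fov"]/2))
    d=m["orientation"]@np.array([(u-m["cx"])/f,-(v-m["cy"])/f,-1]); return m["position"],d/np.linalg.norm(d)
def onz(m,u,v,z):
    p,d=ray(m,u,v); return p+d*(z-p[2])/d[2]
def tri(m1,a,m2,b):
    p,d=ray(m1,*a);q,e=ray(m2,*b)
    t=np.linalg.lstsq(np.c_[d,-e],q-p,rcond=None)[0]; A=p+t[0]*d;B=q+t[1]*e
    return (A+B)/2,np.linalg.norm(A-B)
def proj(m,P):
    f=192/np.tan(np.radians(m["vertical_fov"]/2)); c=m["orientation"].T@(np.array(P)-m["position"])
    return m["cx"]+f*c[0]/-c[2], m["cy"]-f*c[1]/-c[2]
def save(n,img): cv2.imwrite(f"pics/{n}.png",cv2.cvtColor(img,cv2.COLOR_RGB2BGR))
E
python3 - <<'E'
import cv2
a=cv2.imread("pics/top0.png")[150:245,180:310]; cv2.imwrite("pics/topz.png",cv2.resize(a,None,fx=6,fy=6,interpolation=cv2.INTER_CUBIC))
a=cv2.imread("pics/side0.png")[150:275,185:315]; cv2.imwrite("pics/sidez.png",cv2.resize(a,None,fx=4.8,fy=4.8,interpolation=cv2.INTER_CUBIC))
E
```

```text
(no output)
```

View pics/topz.png

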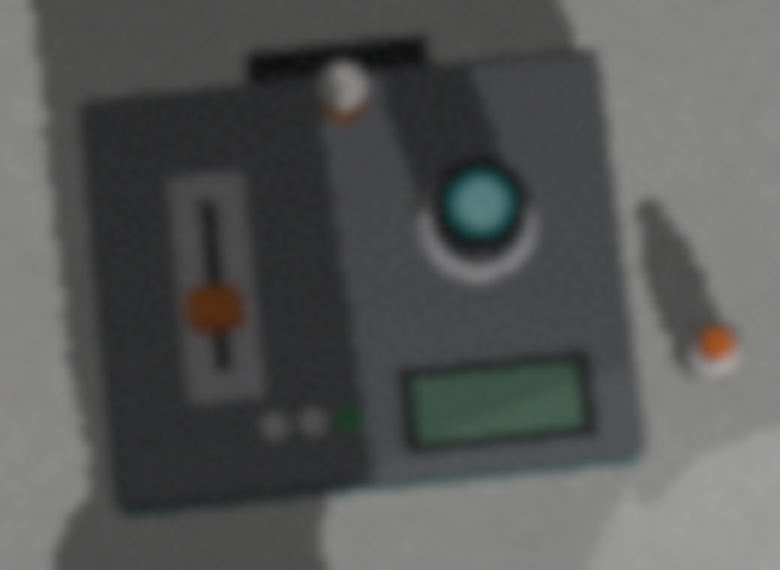

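View pics/sidez.png

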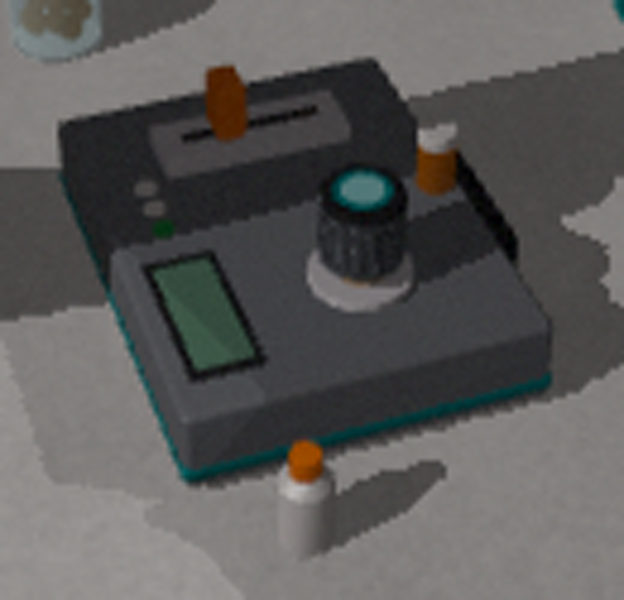

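```bash
python3 - <<'E'
from h import *
t=model("top");s=model("side")
Z=lambda u,v:(180+(u+.5)/6-.5,150+(v+.5)/6-.5)
S=lambda u,v:(185+(u+.5)/4.8-.5,150+(v+.5)/4.8-.5)
c=[onz(t,*Z(*p),65)[:2] for p in [(85,103),(593,52),(640,452),(122,505)]]
print(np.round(c,1)); 
for i in range(4):
    d=c[(i+1)%4]-c[i]; print(np.linalg.norm(d),np.degrees(np.arctan2(d[1],d[0])))
print("centre",np.mean(c,0))
print("collar tri",tri(t,Z(481,203),s,S(363,189)), onz(t,*Z(481,203),129)[:2], onz(s,*S(363,189),129)[:2])
print("grip",onz(t,*Z(214,307),119.5)[:2], tri(t,Z(214,305),s,S(223,72)))
print("vial",onz(t,*Z(344,83),107)[:2], tri(t,Z(344,83),s,S(438,130)))
print("dropper",onz(t,*Z(716,341),66)[:2], tri(t,Z(716,341),s,S(306,450)))
print("slot ends",onz(t,*Z(208,203),79)[:2],onz(t,*Z(223,368),79)[:2])
print("track corners",[np.round(onz(t,*Z(*p),79)[:2],1) for p in [(165,178),(245,170),(268,393),(187,404)]])
E
```

```text
[[ 599.3  187.6]
 [ 635.2  -82.2]
 [ 422.2 -110.6]
 [ 386.8  158.1]]
272.21994815886904 -82.4241727716997
214.856146225739 -172.39230428729988
271.08896475994806 97.49682433006502
214.48596600214807 7.909941798753701
centre [510.88261647  38.23213742]
collar tri (array([542.173579  , -23.01549999, 126.96155461]), np.float64(2.632822564271505)) [540.49323354 -22.81707062] [542.90809893 -25.29864453]
grip [484.86458913 110.42537586] (array([486.90215128, 110.27932906, 121.02984117]), np.float64(2.4230631554652935))
vial [605.10695715  48.99903868] (array([606.54524415,  48.97886149, 104.139295  ]), np.float64(1.6043504651003473))
dropper [ 481.55081538 -149.55241779] (array([ 483.07843339, -149.97373603,   63.25731211]), np.float64(2.374900240579346))
slot ends [544.89681802 118.89442485] [458.36690247 107.55309401]
track corners [array([557.5, 142. ]), array([563. , 100.2]), array([446.1,  83.7]), array([439.1, 125.4])]
```

The meter comes out at centre (511,38), yaw about 7.6°. The mount predicted from that is (539,-23.5), and the measured collar top is (541,-24) at z≈127, so they agree. The shutter is at about 19 mm of its travel. Next I close the fingers and move to the near side of the grip.

Emit:
{"fn": "servo_tool", "kwargs": {"commands": [{"grip": 0,"slide": [20,45,5],"yaw": -2},{"grip": 0,"slide": [40,90,10],"yaw": -4},{"grip": 0,"slide": [60,134,10],"yaw": -6},{"grip": 0,"slide": [80,178,10],"yaw": -8},{"grip": 0,"slide": [100,222,10],"yaw": -10}], "squeeze": 30}}

```text
t: 0.6
eef_pos: [266.9, -299.7, 240.0]
orientation: [[0.0, 0.131, -0.991], [0.002, -0.991, -0.131], [-1.0, -0.002, -0.0]]
force: [1.0, -0.1, 0.2]
opening: 12.7
```

Emit:
{"fn": "servo_tool", "kwargs": {"commands": [{"grip": 0,"slide": [20,45,0],"yaw": 0},{"grip": 0,"slide": [40,90,0],"yaw": 0},{"grip": 0,"slide": [60,134,0],"yaw": 0},{"grip": 0,"slide": [80,178,0],"yaw": 0},{"grip": 0,"slide": [100,222,0],"yaw": 0}]}}

```text
t: 1.1
eef_pos: [367.0, -75.7, 240.0]
orientation: [[0.001, 0.13, -0.991], [0.002, -0.991, -0.13], [-1.0, -0.002, -0.001]]
force: [1.0, -1.2, -0.1]
opening: -0.1
```

Target above the near side of the grip is (447, 105).

Emit:
{"fn": "servo_tool", "kwargs": {"commands": [{"grip": 0,"slide": [20,45,0],"yaw": 0},{"grip": 0,"slide": [40,90,0],"yaw": 0},{"grip": 0,"slide": [60,135,0],"yaw": 0},{"grip": 0,"slide": [80,181,0],"yaw": 0},{"grip": 0,"slide": [80,181,-40],"yaw": 0}]}}

```text
t: 1.6
eef_pos: [452.3, 110.8, 203.7]
orientation: [[0.013, 0.137, -0.991], [0.004, -0.991, -0.137], [-1.0, -0.002, -0.013]]
force: [-0.4, -1.0, -0.9]
opening: -0.3
```

```bash
python3 - <<'E'
from h import *
m=model("wrist");print(read_state()["eef_pos"],m["position"])
save("w1",optics.camera("wrist")); save("s1",cv2.resize(optics.camera("side")[120:290,150:350],None,fx=3.5,fy=3.5))
E
```

```text
[452.28367923 110.82959537 203.71036361] [529.47197366 120.69026937 348.37433381]
```

View pics/w1.png

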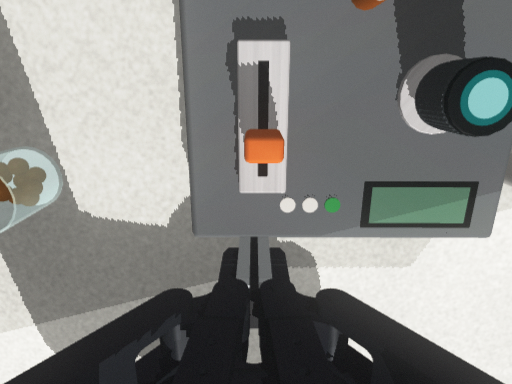

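View pics/s1.png

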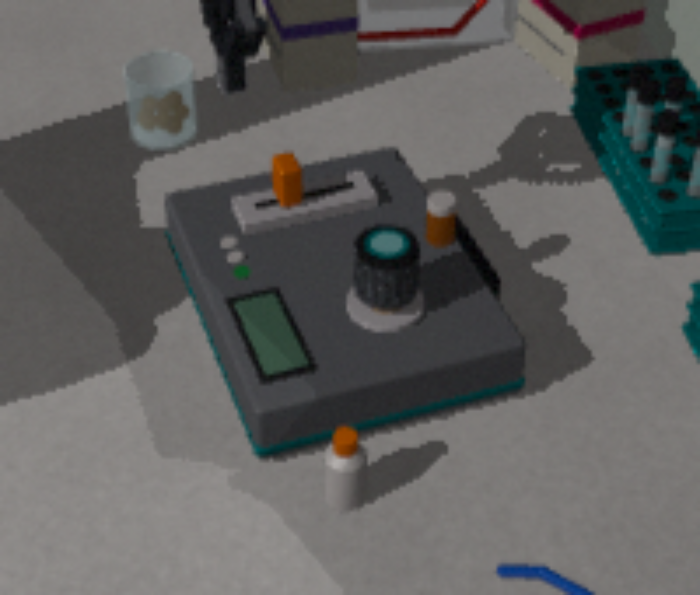

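The wrist view shows the grip top at (264,138) and the glass at (488,98). The fingers are in line with the track.

```bash
python3 - <<'E'
from h import *
m=model("wrist");i=cv2.imread("pics/w1.png");h=cv2.cvtColor(i,cv2.COLOR_BGR2HSV)
print(read_state()["eef_pos"])
k=cv2.inRange(h,(5,150,225),(20,255,255));k[:50]=0
n,l,st,c=cv2.connectedComponentsWithStats(k);print([(st[j],c[j]) for j in range(1,n) if st[j][4]>50])
print(onz(m,264,138,119.5), onz(m,488,98,129))
k=cv2.inRange(h,(80,80,80),(100,255,255));n,l,st,c=cv2.connectedComponentsWithStats(k);
for j in range(1,n):
    if st[j][4]>200: print(st[j],c[j],onz(m,*c[j],129))
k=cv2.inRange(h,(80,40,80),(100,255,255))
E
```

```text
[443.61568798 107.00797693 195.75714727]
[(array([247, 143,  35,  20, 561], dtype=int32), array([264.09090909, 153.6969697 ]))]
[485.77948972 105.57912372 119.5       ] [529.74444684 -24.65473079 129.        ]
[ 460   70   52   56 1096] [485.5830292   97.09580292] [530.05668376 -23.02226121 129.        ]
```

The arm was still settling when I took that picture. I'll descend on the near side of the grip and repeat the last pose so it settles.

Emit:
{"fn": "servo_tool", "kwargs": {"commands": [{"grip": 0,"slide": [1,-1,-40],"yaw": 0},{"grip": 0,"slide": [1,-2,-80],"yaw": 0},{"grip": 0,"slide": [1,-2,-86],"yaw": 0},{"grip": 0,"slide": [1,-2,-86],"yaw": 0},{"grip": 0,"slide": [1,-2,-86],"yaw": 0}]}}

```text
t: 2.2
eef_pos: [446.2, 104.4, 111.8]
orientation: [[-0.006, 0.133, -0.991], [0.002, -0.991, -0.133], [-1.0, -0.003, 0.006]]
force: [0.2, -0.4, 0.6]
opening: -0.3
```

```bash
python3 - <<'E'
from h import *
print(read_state()["eef_pos"],read_state()["force"])
save("w2",optics.camera("wrist"))
E
```

```text
[446.16008819 104.43983554 111.78679878] [ 0.15652191 -0.43934352  0.55509631]
```

View pics/w2.png

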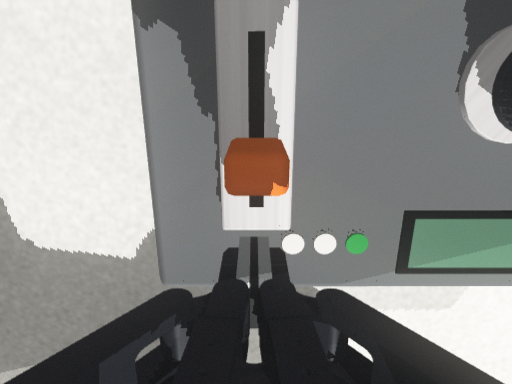

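The grip is at about (257,165), directly ahead of the closed fingers. Now I push along the meter's +x, which is (0.991, 0.132).

Emit:
{"fn": "servo_tool", "kwargs": {"commands": [{"grip": 0,"slide": [12,1.6,0],"yaw": 0},{"grip": 0,"slide": [24,3.2,0],"yaw": 0},{"grip": 0,"slide": [36,4.8,0],"yaw": 0},{"grip": 0,"slide": [48,6.4,0],"yaw": 0},{"grip": 0,"slide": [54,7.2,0],"yaw": 0}]}}

```text
t: 2.75
eef_pos: [501.8, 111.9, 112.2]
orientation: [[-0.004, 0.133, -0.991], [0.002, -0.991, -0.133], [-1.0, -0.002, 0.004]]
force: [-2.1, 0.0, 1.5]
opening: 0.4
```

Emit:
{"fn": "servo_tool", "kwargs": {"commands": [{"grip": 0,"slide": [3,0.4,0],"yaw": 0},{"grip": 0,"slide": [6,0.8,0],"yaw": 0},{"grip": 0,"slide": [9,1.2,0],"yaw": 0},{"grip": 0,"slide": [9,1.2,0],"yaw": 0}]}}

```text
t: 3.15
eef_pos: [511.0, 113.2, 112.1]
orientation: [[-0.004, 0.133, -0.991], [0.002, -0.991, -0.133], [-1.0, -0.003, 0.004]]
force: [-0.5, 0.6, -0.9]
opening: -0.5
```

Emit:
{"fn": "servo_tool", "kwargs": {"commands": [{"grip": 0,"slide": [3,0.4,0],"yaw": 0},{"grip": 0,"slide": [5,0.7,0],"yaw": 0},{"grip": 0,"slide": [5,0.7,0],"yaw": 0}]}}

```text
t: 3.45
eef_pos: [515.8, 113.9, 112.0]
orientation: [[-0.005, 0.133, -0.991], [0.002, -0.991, -0.133], [-1.0, -0.003, 0.005]]
force: [-1.9, -0.3, 1.0]
opening: -0.3
```

```bash
python3 - <<'E'
from h import *
print(read_state()["eef_pos"],read_state()["force"])
save("w3",optics.camera("wrist"))
E
```

```text
[515.8082448  113.86860328 111.96511775] [-1.86517667 -0.31161261  0.96798398]
```

View pics/w3.png

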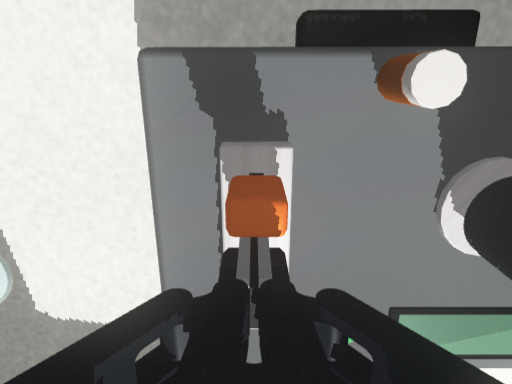

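The fingers are touching the grip, now at (256,205), and a little of the slot is still visible ahead of it at (257,174). I'll keep pushing.

Emit:
{"fn": "servo_tool", "kwargs": {"commands": [{"grip": 0,"slide": [2,0.3,0],"yaw": 0},{"grip": 0,"slide": [4,0.5,0],"yaw": 0},{"grip": 0,"slide": [4,0.5,0],"yaw": 0}]}}

```text
t: 3.8
eef_pos: [516.2, 114.0, 111.8]
orientation: [[-0.012, 0.134, -0.991], [0.001, -0.991, -0.134], [-1.0, -0.003, 0.012]]
force: [-13.0, -2.7, 9.1]
opening: -0.0
```

Emit:
{"fn": "servo_tool", "kwargs": {"commands": [{"grip": 0,"slide": [2,0.3,0],"yaw": 0},{"grip": 0,"slide": [4,0.5,0],"yaw": 0},{"grip": 0,"slide": [4,0.5,0],"yaw": 0}]}}

```text
t: 4.1
eef_pos: [516.2, 114.1, 111.6]
orientation: [[-0.021, 0.134, -0.991], [-0.0, -0.991, -0.134], [-1.0, -0.003, 0.021]]
force: [-14.2, -3.3, 10.7]
opening: -0.1
```

The arm stalls at x 516.2 with 14 N, and the geometry predicts the end stop there. I'll retreat, rise, and go above the collar while opening and pre-turning the fingers.

Emit:
{"fn": "servo_tool", "kwargs": {"commands": [{"grip": 0,"slide": [-10,-1.3,0],"yaw": 0},{"grip": 0,"slide": [-18,-2.4,0],"yaw": 0},{"grip": 0,"slide": [-18,-2.4,45],"yaw": 0},{"grip": 0,"slide": [-18,-2.4,90],"yaw": 0},{"grip": 0,"slide": [-18,-2.4,100],"yaw": 0}]}}

```text
t: 4.6
eef_pos: [501.4, 111.8, 217.0]
orientation: [[-0.01, 0.134, -0.991], [0.0, -0.991, -0.134], [-1.0, -0.001, 0.01]]
force: [1.0, 0.1, 0.5]
opening: 0.1
```

Emit:
{"fn": "servo_tool", "kwargs": {"commands": [{"grip": 85,"slide": [5,-35,0],"yaw": 8},{"grip": 85,"slide": [10,-70,0],"yaw": 16},{"grip": 85,"slide": [10,-105,0],"yaw": 24},{"grip": 85,"slide": [10,-136,0],"yaw": 32},{"grip": 85,"slide": [10,-136,0],"yaw": 40}]}}

```text
t: 5.1
eef_pos: [511.8, -27.8, 216.5]
orientation: [[-0.006, 0.741, -0.671], [-0.008, -0.671, -0.741], [-1.0, 0.001, 0.01]]
force: [0.0, 0.3, 0.6]
opening: 72.4
```

Emit:
{"fn": "servo_tool", "kwargs": {"commands": [{"grip": 85,"slide": [0,0,0],"yaw": 0},{"grip": 85,"slide": [0,0,0],"yaw": 0}]}}

```text
t: 5.3
eef_pos: [511.7, -27.9, 216.2]
orientation: [[-0.006, 0.739, -0.674], [-0.008, -0.674, -0.739], [-1.0, 0.001, 0.01]]
force: [-0.4, -0.7, 0.6]
opening: 85.1
```

```bash
python3 - <<'E'
from h import *
s=read_state();print(s["eef_pos"],s["orientation"],s["qpos"])
m=model("wrist");im=optics.camera("wrist");save("w4",im)
h=cv2.cvtColor(im,cv2.COLOR_RGB2HSV)
k=cv2.inRange(h,(80,60,80),(100,255,255));n,l,st,c=cv2.connectedComponentsWithStats(k)
for j in range(1,n):
    if st[j][4]>100: print(st[j],c[j],onz(m,*c[j],129))
a=optics.camera("top")[150:245,180:310]; save("t4",cv2.resize(a,None,fx=6,fy=6,interpolation=cv2.INTER_CUBIC))
E
```

```text
[511.74866688 -27.92688078 216.19692416] [[-6.31278805e-03  7.38783513e-01 -6.73913251e-01]
 [-7.92035793e-03 -6.73942480e-01 -7.38741363e-01]
 [-9.99948707e-01  6.74116512e-04  1.01058859e-02]] [-15.23176798  11.79352926  94.04297957  -0.55329363  74.39395898
  27.2904412 ]
[ 258  141   48   46 1743] [281.23752151 163.39586919] [540.66716988 -25.65375473 129.        ]
```

View pics/w4.png

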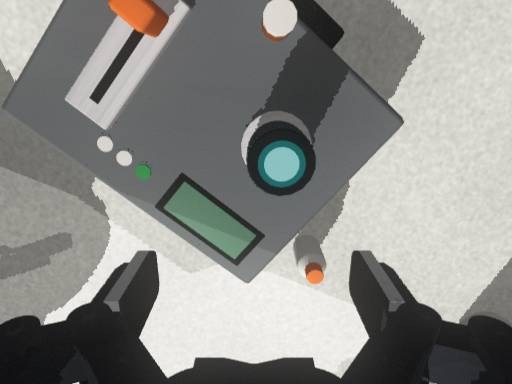

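View pics/t4.png

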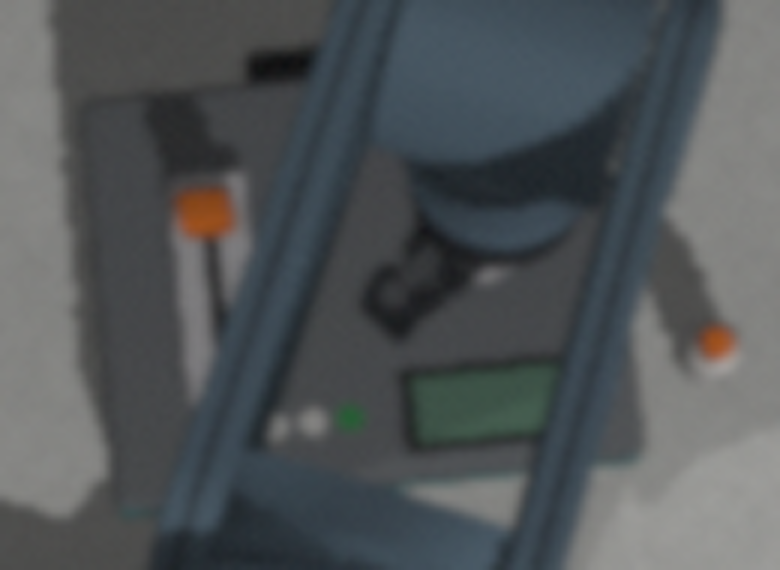

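The top view shows the orange grip at the far end of its slot, at (206,213) in the zoom. The wrist view puts the collar top at (540.7,-25.7), and the earlier two-view fix was (541,-24). I'll descend over it at (540.5,-25).

Emit:
{"fn": "servo_tool", "kwargs": {"commands": [{"grip": 85,"slide": [29,3,0],"yaw": 0},{"grip": 85,"slide": [29,3,-20],"yaw": 0},{"grip": 85,"slide": [29,3,-55],"yaw": 0},{"grip": 85,"slide": [29,3,-85],"yaw": 0},{"grip": 85,"slide": [29,3,-94],"yaw": 0}]}}

```text
t: 5.9
eef_pos: [538.6, -22.9, 119.2]
orientation: [[-0.012, 0.74, -0.673], [-0.006, -0.673, -0.74], [-1.0, -0.005, 0.013]]
force: [0.0, -0.9, -0.5]
opening: 85.0
```

Emit:
{"fn": "servo_tool", "kwargs": {"commands": [{"grip": 85,"slide": [0,0,0],"yaw": 0},{"grip": 85,"slide": [0,0,0],"yaw": 0}]}}

```text
t: 6.1
eef_pos: [538.9, -22.6, 119.9]
orientation: [[-0.011, 0.74, -0.673], [-0.006, -0.673, -0.74], [-1.0, -0.004, 0.012]]
force: [0.6, -0.2, 0.0]
opening: 85.5
```

```bash
python3 - <<'E'
from h import *
s=read_state();print(s["eef_pos"],s["force"])
save("w5",optics.camera("wrist"))
save("s5",cv2.resize(optics.camera("side")[120:290,150:350],None,fx=3.5,fy=3.5))
E
```

```text
[538.94905801 -22.60336269 119.89864742] [ 0.59889859 -0.21893285  0.01771388]
```

View pics/w5.png

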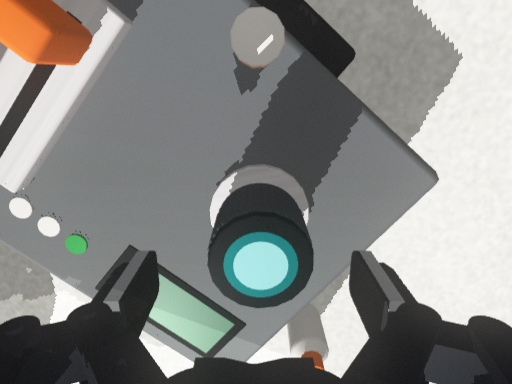

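View pics/s5.png

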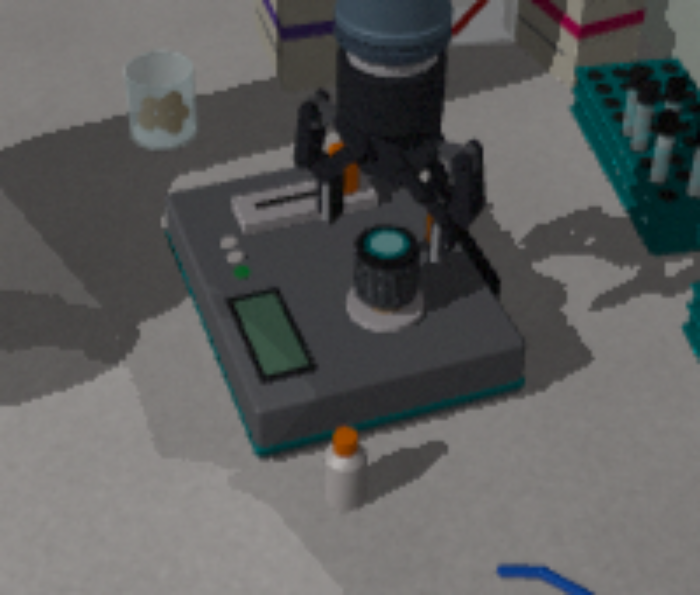

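In both pictures the gripper looks offset from the cell rather than around it: in the side view the cell at (388,262) stands in front of the fingers. I'll check the projections before closing.

```bash
python3 - <<'E'
from h import *
s=read_state();P=np.array(s["eef_pos"]);R=np.array(s["orientation"])
m=model("wrist");sd=model("side")
print(P)
c=lambda q:(np.array(q)-[150,120])*3.5
for nm,off in (("tcp",[0,0,0]),("tip",[22,0,0]),("padL",[10,42,0]),("padR",[10,-42,0])):
    Q=P+R@np.array(off,float); print(nm,Q.round(1),"wrist",np.round(proj(m,Q)),"side crop",c(proj(sd,Q)).round())
for Q in ([540.5,-25,129],[540.5,-25,127]): print(np.round(proj(m,Q)),c(proj(sd,Q)).round())
im=cv2.imread("pics/w5.png");h=cv2.cvtColor(im,cv2.COLOR_BGR2HSV)
k=cv2.inRange(h,(80,60,80),(100,255,255));n,l,st,cc=cv2.connectedComponentsWithStats(k)
for j in range(1,n):
    if st[j][4]>100: print(st[j],cc[j],[onz(m,*cc[j],z).round(1) for z in (117,129)])
E
```

```text
[539.70958644 -22.99931191 120.77914239]
tcp [539.7 -23.  120.8] wrist [253. 252.] side crop [381. 248.]
tip [539.5 -23.2  98.8] wrist [253. 232.] side crop [380. 270.]
padL [570.7 -51.3 110.7] wrist [336. 242.] side crop [429. 277.]
padR [508.5   5.2 110.9] wrist [171. 242.] side crop [333. 241.]
[257. 263.] [383. 242.]
[257. 260.] [383. 244.]
[ 223  232   75   66 3888] [260.34567901 264.26286008] [array([536.1, -32.3, 117. ]), array([540.9, -26.6, 129. ])]
```

```bash
python3 - <<'E'
from h import *
a=optics.camera("side")[140:215,225:300]
save("s6",cv2.resize(a,None,fx=8,fy=8,interpolation=cv2.INTER_CUBIC))
E
```

```text
(no output)
```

View pics/s6.png

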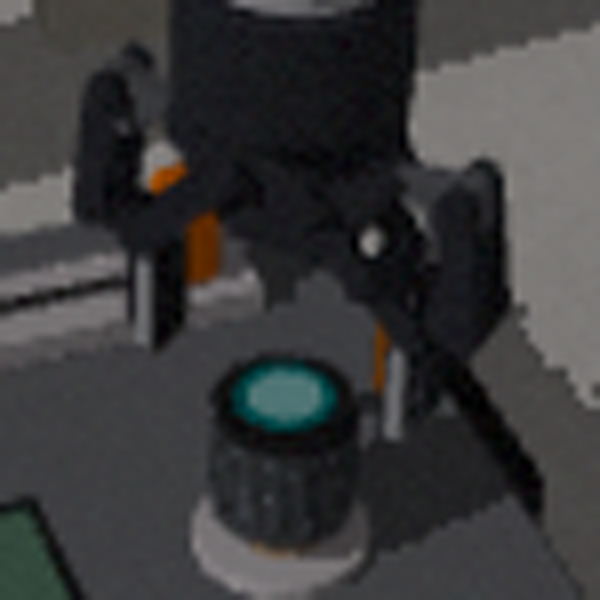

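```bash
python3 - <<'E'
from h import *
sd=model("side");c=lambda q:((np.array(q)-[150,120])*3.5).round()
for P in ([452,110.8,203.7],[446,108,198]):
    for o in (0,10,22): print(P,o,c(proj(sd,np.array(P)-[0,0,o])))
# current tips
s=read_state();P=np.array(s["eef_pos"]);R=np.array(s["orientation"]);print(P,s["opening"])
z8=lambda q:((np.array(q)-[225,140])*8).round()
for y in (42.5,-42.5):
  for z in (11,-11):
    print(y,z,[tuple(z8(proj(sd,P+R@np.array([o,y,z])))) for o in (-10,0,9,22)])
m=model("wrist")
for y in (42.5,-42.5):
  for z in (11,-11):
    print(y,z,[tuple(np.round(proj(m,P+R@np.array([o,y,z])))) for o in (-10,0,9,22)])
E
```

```text
[452, 110.8, 203.7] 0 [236.  76.]
[452, 110.8, 203.7] 10 [237.  87.]
[452, 110.8, 203.7] 22 [237.  99.]
[446, 108, 198] 0 [229.  85.]
[446, 108, 198] 10 [230.  96.]
[446, 108, 198] 22 [231. 108.]
[539.70971154 -23.08579204 120.81023322] 84.85045663011547
42.5 11 [(np.float64(369.0), np.float64(445.0)), (np.float64(368.0), np.float64(468.0)), (np.float64(367.0), np.float64(489.0)), (np.float64(365.0), np.float64(519.0))]
42.5 -11 [(np.float64(400.0), np.float64(408.0)), (np.float64(399.0), np.float64(432.0)), (np.float64(397.0), np.float64(452.0)), (np.float64(395.0), np.float64(482.0))]
-42.5 11 [(np.float64(144.0), np.float64(361.0)), (np.float64(144.0), np.float64(385.0)), (np.float64(144.0), np.float64(405.0)), (np.float64(144.0), np.float64(435.0))]
-42.5 -11 [(np.float64(178.0), np.float64(327.0)), (np.float64(177.0), np.float64(350.0)), (np.float64(177.0), np.float64(371.0)), (np.float64(177.0), np.float64(400.0))]
42.5 11 [(np.float64(345.0), np.float64(284.0)), (np.float64(340.0), np.float64(272.0)), (np.float64(335.0), np.float64(262.0)), (np.float64(330.0), np.float64(250.0))]
42.5 -11 [(np.float64(349.0), np.float64(241.0)), (np.float64(343.0), np.float64(231.0)), (np.float64(339.0), np.float64(223.0)), (np.float64(333.0), np.float64(213.0))]
-42.5 11 [(np.float64(161.0), np.float64(283.0)), (np.float64(167.0), np.float64(272.0)), (np.float64(171.0), np.float64(262.0)), (np.float64(176.0), np.float64(250.0))]
-42.5 -11 [(np.float64(157.0), np.float64(241.0)), (np.float64(163.0), np.float64(231.0)), (np.float64(168.0), np.float64(223.0)), (np.float64(174.0), np.float64(213.0))]
```

Both camera views put the open fingertips about 15 mm higher than nominal, at or above the cell's top, so closing here could miss it. Lowering 12 mm is safe under either reading. I'll do that, centre a little, and look again.

Emit:
{"fn": "servo_tool", "kwargs": {"commands": [{"grip": 85,"slide": [1,-2.2,-6],"yaw": 0},{"grip": 85,"slide": [1,-2.2,-12],"yaw": 0},{"grip": 85,"slide": [1,-2.2,-12],"yaw": 0},{"grip": 85,"slide": [1,-2.2,-12],"yaw": 0}]}}

```text
t: 6.65
eef_pos: [540.4, -25.3, 108.5]
orientation: [[-0.01, 0.74, -0.673], [-0.007, -0.673, -0.74], [-1.0, -0.003, 0.012]]
force: [0.1, -0.4, -0.0]
opening: 85.1
```

```bash
python3 - <<'E'
from h import *
s=read_state();print(s["eef_pos"],s["force"])
a=optics.camera("side")[140:215,225:300]
b=optics.camera("wrist")[150:384,60:460]
save("s7",np.hstack([cv2.resize(a,(400,400),interpolation=cv2.INTER_CUBIC),np.vstack([b,np.zeros((166,400,3),np.uint8)])]))
E
```

```text
[540.43007528 -25.31639385 108.49306971] [ 0.11729211 -0.36207904 -0.04244342]
```

View pics/s7.png

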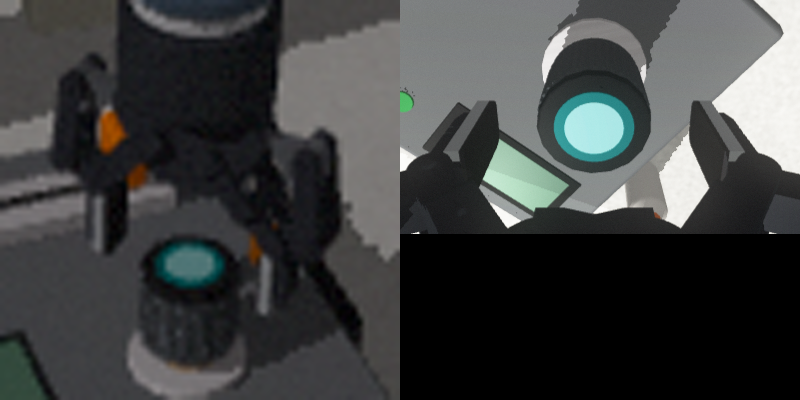

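The tips are now slightly below the cell's top and it is centred between the pads. I'll close gently and look.

Emit:
{"fn": "servo_tool", "kwargs": {"commands": [{"grip": 55,"slide": [0,0,0],"yaw": 0},{"grip": 55,"slide": [0,0,0],"yaw": 0},{"grip": 55,"slide": [0,0,0],"yaw": 0}], "squeeze": 25}}

```text
t: 7.05
eef_pos: [540.7, -25.3, 108.9]
orientation: [[-0.009, 0.74, -0.673], [-0.007, -0.673, -0.74], [-1.0, -0.002, 0.011]]
force: [0.5, -0.5, 0.0]
opening: 55.2
```

```bash
python3 - <<'E'
from h import *
s=read_state();print(s["eef_pos"],s["force"],s["opening"])
a=optics.camera("side")[140:215,225:300]
b=optics.camera("wrist")[150:384,60:460]
save("s8",np.hstack([cv2.resize(a,(400,400),interpolation=cv2.INTER_CUBIC),np.vstack([b,np.zeros((166,400,3),np.uint8)])]))
E
```

```text
[540.74124539 -25.31543073 108.86453433] [ 0.48794698 -0.54803274  0.02645077] 55.215486262124166
```

View pics/s8.png

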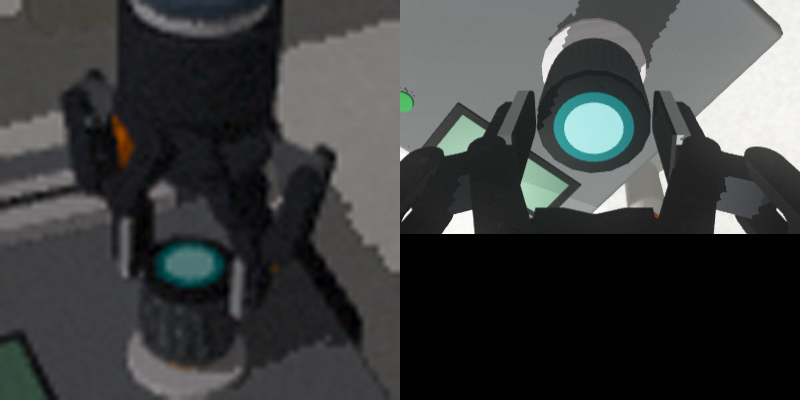

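The tips now straddle the cap but overlap it by only about 10 mm. I'll lower 7 mm more for a deeper bite, then close and grip.

Emit:
{"fn": "servo_tool", "kwargs": {"commands": [{"grip": 58,"slide": [0,0,-4],"yaw": 0},{"grip": 58,"slide": [0,0,-7],"yaw": 0},{"grip": 58,"slide": [0,0,-7],"yaw": 0}], "squeeze": 45}}

```text
t: 7.45
eef_pos: [540.2, -25.2, 101.1]
orientation: [[-0.01, 0.74, -0.673], [-0.007, -0.673, -0.74], [-1.0, -0.003, 0.012]]
force: [-0.7, 0.6, -0.0]
opening: 57.6
```

Emit:
{"fn": "servo_tool", "kwargs": {"commands": [{"grip": 40,"slide": [0,0,0],"yaw": 0},{"grip": 40,"slide": [0,0,0],"yaw": 0},{"grip": 40,"slide": [0,0,0],"yaw": 0},{"grip": 40,"slide": [0,0,0],"yaw": 0}]}}

```text
t: 7.85
eef_pos: [540.2, -25.1, 101.4]
orientation: [[-0.01, 0.74, -0.673], [-0.007, -0.673, -0.74], [-1.0, -0.003, 0.012]]
force: [-1.5, 0.2, 4.2]
opening: 48.8
```

```bash
python3 - <<'E'
from h import *
s=read_state();print(s["eef_pos"],s["force"],s["opening"])
a=optics.camera("side")[140:215,225:300]
b=optics.camera("wrist")[150:384,60:460]
save("s9",np.hstack([cv2.resize(a,(400,400),interpolation=cv2.INTER_CUBIC),np.vstack([b,np.zeros((166,400,3),np.uint8)])]))
E
```

```text
[540.21891457 -25.11697924 101.35429558] [-1.46886524  0.21333971  4.2457098 ] 48.75558308847134
```

View pics/s9.png

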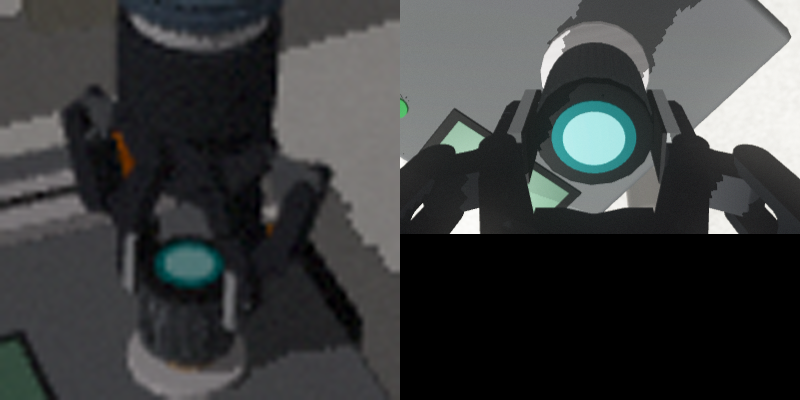

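The cell is held, with the opening at 48.8 mm. Now I turn it clockwise in small steps under light downward pressure, watching z.

Emit:
{"fn": "servo_tool", "kwargs": {"commands": [{"grip": 40,"slide": [0,0,-1],"yaw": -4},{"grip": 40,"slide": [0,0,-1],"yaw": -8},{"grip": 40,"slide": [0,0,-1],"yaw": -12},{"grip": 40,"slide": [0,0,-1],"yaw": -16},{"grip": 40,"slide": [0,0,-1],"yaw": -16}]}}

```text
t: 8.45
eef_pos: [541.3, -25.5, 101.3]
orientation: [[-0.009, 0.524, -0.852], [-0.004, -0.852, -0.524], [-1.0, -0.001, 0.01]]
force: [0.6, 0.6, 6.8]
opening: 48.6
```

```bash
python3 - <<'E'
from h import *
s=read_state();print(s["eef_pos"],s["force"],s["moment"],s["opening"],s["qpos"])
E
```

```text
[541.32922742 -25.52005893 101.32573861] [0.60968295 0.55690994 6.82330818] [ 0.0173784   0.13037509 -0.04957989] 48.5880494773758 [-14.25082854  21.28113296  98.51058504  -0.42226534  60.64628516
  44.36991999]
```

Emit:
{"fn": "servo_tool", "kwargs": {"commands": [{"grip": 40,"slide": [0,0,-1],"yaw": -4},{"grip": 40,"slide": [0,0,-1],"yaw": -8},{"grip": 40,"slide": [0,0,-1],"yaw": -12},{"grip": 40,"slide": [0,0,-1],"yaw": -16},{"grip": 40,"slide": [0,0,-1],"yaw": -16}]}}

```text
t: 8.95
eef_pos: [541.7, -25.8, 101.3]
orientation: [[-0.009, 0.267, -0.964], [-0.002, -0.964, -0.267], [-1.0, -0.0, 0.009]]
force: [-2.5, 0.3, 8.6]
opening: 48.5
```

Emit:
{"fn": "servo_tool", "kwargs": {"commands": [{"grip": 40,"slide": [0,0,-1],"yaw": -3},{"grip": 40,"slide": [0,0,-1],"yaw": -6},{"grip": 40,"slide": [0,0,-1],"yaw": -6}]}}

```text
t: 9.25
eef_pos: [541.7, -25.9, 101.2]
orientation: [[-0.009, 0.163, -0.987], [-0.002, -0.987, -0.163], [-1.0, 0.0, 0.009]]
force: [-3.2, 0.2, 9.4]
opening: 48.2
```

Emit:
{"fn": "servo_tool", "kwargs": {"commands": [{"grip": 40,"slide": [0,0,-1],"yaw": -3},{"grip": 40,"slide": [0,0,-1],"yaw": -6},{"grip": 40,"slide": [0,0,-1],"yaw": -6}]}}

```text
t: 9.55
eef_pos: [541.8, -26.0, 100.8]
orientation: [[-0.008, 0.058, -0.998], [-0.001, -0.998, -0.058], [-1.0, 0.001, 0.008]]
force: [-1.6, -0.2, 7.8]
opening: 48.6
```

Emit:
{"fn": "servo_tool", "kwargs": {"commands": [{"grip": 40,"slide": [0,0,-1],"yaw": -3},{"grip": 40,"slide": [0,0,-1],"yaw": -6},{"grip": 40,"slide": [0,0,-1],"yaw": -6}]}}

```text
t: 9.85
eef_pos: [541.6, -25.8, 99.5]
orientation: [[-0.009, -0.047, -0.999], [0.0, -0.999, 0.047], [-1.0, 0.0, 0.009]]
force: [-0.3, 1.0, -1.6]
opening: 48.5
```

z is falling and the force has gone to zero, so the keyways look aligned after about 50°. I'll push down.

Emit:
{"fn": "servo_tool", "kwargs": {"commands": [{"grip": 40,"slide": [0,0,-2],"yaw": 0},{"grip": 40,"slide": [0,0,-4],"yaw": 0},{"grip": 40,"slide": [0,0,-4],"yaw": 0}]}}

```text
t: 10.15
eef_pos: [541.7, -25.7, 95.3]
orientation: [[-0.008, -0.047, -0.999], [0.0, -0.999, 0.047], [-1.0, 0.0, 0.008]]
force: [-1.0, 1.9, 1.0]
opening: 48.6
```

Emit:
{"fn": "servo_tool", "kwargs": {"commands": [{"grip": 40,"slide": [0,0,-2],"yaw": -2},{"grip": 40,"slide": [0,0,-4],"yaw": -2},{"grip": 40,"slide": [0,0,-6],"yaw": -2},{"grip": 40,"slide": [0,0,-6],"yaw": -2}], "squeeze": 60}}

```text
t: 10.55
eef_pos: [541.8, -25.8, 89.7]
orientation: [[-0.008, -0.08, -0.997], [0.0, -0.997, 0.08], [-1.0, 0.0, 0.008]]
force: [-1.4, 1.8, 4.8]
opening: 48.5
```

Emit:
{"fn": "servo_tool", "kwargs": {"commands": [{"grip": 40,"slide": [0,0,-1.5],"yaw": 0},{"grip": 40,"slide": [0,0,-3],"yaw": 0},{"grip": 40,"slide": [0,0,-3],"yaw": 0}]}}

```text
t: 10.85
eef_pos: [541.9, -25.8, 89.5]
orientation: [[-0.007, -0.079, -0.997], [-0.0, -0.997, 0.079], [-1.0, 0.001, 0.007]]
force: [-8.8, 2.6, 23.5]
opening: 48.5
```

It stopped hard at z 89.5, 11.9 mm below the start, with 23 N up, so it is on the shoulder. I'll check visually, shutter included.

```bash
python3 - <<'E'
from h import *
s=read_state();print(s["eef_pos"],s["force"],s["opening"],s["joint_vel"])
m=model("wrist");w=optics.camera("wrist");h=cv2.cvtColor(w,cv2.COLOR_RGB2HSV)
k=cv2.inRange(h,(80,60,80),(100,255,255));n,l,st,c=cv2.connectedComponentsWithStats(k)
for j in range(1,n):
    if st[j][4]>100: print(st[j],c[j],onz(m,*c[j],117))
sd=model("side");im=optics.camera("side");h=cv2.cvtColor(im,cv2.COLOR_RGB2HSV)[140:215,225:300]
k=cv2.inRange(h,(80,60,60),(100,255,255));n,l,st,c=cv2.connectedComponentsWithStats(k)
for j in range(1,n):
    if st[j][4]>30: u=c[j]+[225,140];print("side",st[j],u,"pred home",proj(sd,[541,-24.5,117]),"unsunk",proj(sd,[541,-24.5,129]))
a=im[140:215,225:300]; t=optics.camera("top")[150:245,180:310]
save("s10",np.hstack([cv2.resize(a,(400,400),interpolation=cv2.INTER_CUBIC),cv2.resize(w,(400,400))]))
save("t10",cv2.resize(t,None,fx=6,fy=6,interpolation=cv2.INTER_CUBIC))
print(read_state()["force"])
E
```

```text
[541.85703371 -25.77086524  89.53423494] [-8.77534348  2.59938467 23.52562233] 48.51927452003751 [ 0.06129132 -0.1259592   0.16878641 -0.0728713  -0.27461321 -0.06811836]
[ 212  250   85   74 4872] [253.45197044 286.66912972] [541.71021358 -26.17676985 117.        ]
[-8.40589446  2.09564271 23.11932093]
```

View pics/s10.png

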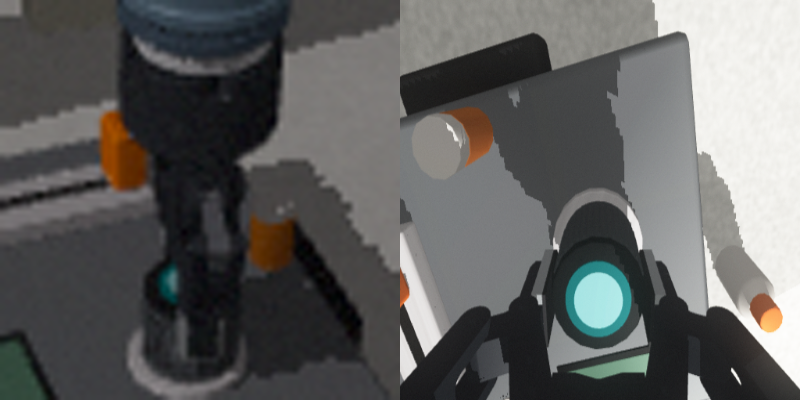

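View pics/t10.png

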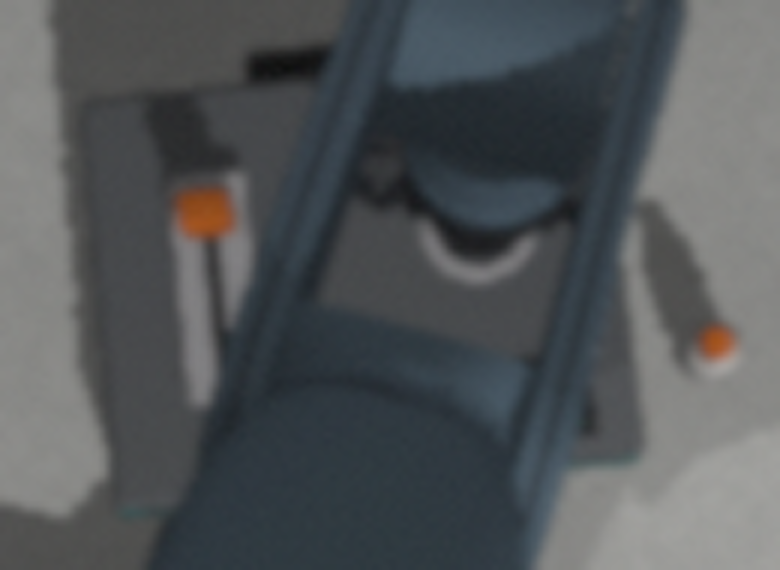

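The glass is at wrist pixel (253,287), the same spot as when I gripped it (254,287). So the cell did not slip in the fingers and moved down the full 11.9 mm with the tool. The side view shows no gap above the shoulder. The shutter is still at its far end, and the vial and dropper are standing in place.

```bash
python3 -c "
from h import *
print(arm.job_done()); s=read_state(); print(s['t'],s['eef_pos'],s['force'])"
```

```text
the job is handed in; nothing more can be done
None
the job is handed in; nothing more can be done
```

The shutter is closed and the filter cell is pushed fully home. I handed the job in at about 11 s of the 45 s allowed, with the arm still gripping the cell and pressing it down. The hand-in gives no verdict, so this rests on my own checks.

- **Shutter:** I pushed the orange grip with closed fingers until it stalled against its end stop at about 14 N. The last top view still shows it at the far end of its slot.
- **Cell:** I turned it about 50° clockwise under light pressure until the upward force vanished, then pressed it down. It stopped hard after 11.9 mm (12 mm expected). The tool then read 23 N upward.
- **Slip:** The cell sat at the same wrist-camera pixel before and after (within 1 px), so it did not slip in the fingers. The side view shows no gap at the shoulder.
- **Other items:** The vial and dropper look unmoved in the last pictures. I didn't go near the carton, wash bottle or beaker, and I didn't check them again at the end.

**Checks that disagreed or failed:**
- Both cameras showed the fingertips about 15–25 mm higher than the stated overhang. I therefore set the grip height from the pictures, about 19 mm lower than I had first planned.
- Position estimates for the cell differed by up to about 3 mm between views.
- My final colour check of the cell's height in the side view failed because the gripper hid it.

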